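Sort out the mixed-up gearbox kit, tall shaft last

ROBOT

A 6-joint arm with a two-finger parallel gripper is mounted at the origin on the work surface. World frame = base frame: x ahead of the robot, y to its left, z up, the work surface at z = 0. Lengths are in m, angles in rad, forces in N, time in s.
With the tool pointing down it reaches from about 0.425 to 0.95 m from the base axis. Payload 3.5 kg.
Tool frame: the origin (TCP) lies between the finger pads; the fingertips stand 14 mm ahead of it and the grasp point (between the pads) lies 5 mm behind it; z points along the fingers, y is the line along which they close (so a half turn about z gives the same grasp; the last joint's range is limited). The gripper opens to 85 mm and grips with 20 to 120 N. Pads are 22 mm wide; open, the fingers measure 114 mm over their backs; the gripper's body (76 mm by 85 mm) begins 54 mm behind the grasp point. The pads swing forward as they close: fully open they stand 13 mm farther back than shut.
Start: joints at [1.173, 0.286, 1.577, -0, 1.279, -0.15], TCP at [0.166, 0.654, 0.245] pointing down, gripper open.
Joint ranges: [-2.77, 2.77], [-0.9, 2.22], [0.21, 2.48], [-1.53, 4.67], [0.24, 2.81], [-2.84, 2.84]. Speed limits (rad/s): [2.79, 2.79, 3.14, 3.14, 3.14, 3.14].

INTERFACE

Orientations are given as a unit quaternion [x, y, z, w].
In Python, from plant import * gives the robot as it stands.
- The arm moves only by the tool step_arm, never from a script. Its argument "commands" is a list of rows, each an object of numbers: "gripper": the gripper's target within -1 to 1 (shut at 1, half-way at 0, fully open at -1); "x", "y", "z": the shift along the tool's x, y, z in mm; "spin": the turn about the tool's z in degrees. A call has exactly 10 rows; each row shifts and turns the commanded pose from where the row before left it, along the tool's axes as they then stand; what a row does not reach is not made up. A row lasts 1/10 s, in which the tool goes at most 50 mm and 8.59 degrees, less where a joint would pass 70% of its speed; a pose out of reach is approached as far as the arm can. A call with a gripper value outside its range is refused whole. The fingers move at their own pace and stop on an object; "force" is the grip in N (left out, the last holds). Time passes only in rows, so rows that do not move let the fingers close, or fill a call up. It gives the time, the measured TCP pose, the force, the opening and the grip force at its end, in the units of the state.
- get_state(): the state, without advancing time (a new reading comes with each control period).
- read_camera(name): name is "scene" or "side" or "wrist"; returns a dict with "color" (480x640x3 uint8, red, green, blue), "z_map" (480x640 float32, m along the optical axis (not along the pixel's ray), 0 where there is no reading), "fx", "fy", "cx", "cy" (pixels), "distortion" ([k1, k2, p1, p2, k3] as OpenCV has them; the pictures are not rectified), "eye" and "attitude" of the camera in the world; the wrist camera has in their place "mount" (4x4, takes a point from camera to tool coordinates, whose origin is the TCP and whose axes are the flange's). Camera axes: x right, y up, looking along -z (the intrinsics and any distortion apply to the point x, -y, -z); pixel columns grow to the right and rows downward; lengths in m; the calibration is good to about 2 mm. A picture is of the moment at which its call begins: read the wrist's pose just before it.
- sign_off(): hands the job in; it is judged then, once.
The state is a dict: "time": time; "qpos": joint angles; "dq": joint speeds; "joint_efforts": joint torques, N m; "eef_pos": TCP position; "tcp_rot": TCP orientation; "contact_force": force on the tool from outside, world axes, zero at the start; "wrist_torque": the same for the moment, N m; "opening": opening from 0.0 (shut) to 1.0 (fully open); "finger_force": force on a finger pad.
Only numpy, scipy, OpenCV 4.12 (cv2) and the standard library are available. Lean on these libraries where they do the work, as an engineer would, in place of code of your own. Each camera call takes 0.05 s, during which the arm holds its last target. There are 200 camera calls.

TASK

Three parts of the gearbox kit are lying on each other's plywood plates: get the square housing onto the square plate, the round cover onto the round plate and the long block onto the oblong plate, each centred and squared up with its plate, parking one of them on the empty rubber mat on the way. Only when all three are right, stand the tall shaft upright in its ring-shaped stand. Keep every part upright as you work, and do not move the oil can.

Things in the scene. Friction and masses are not known exactly. Their poses are not given: they have to be found in the camera images.
- housing_mid (a point): Square steel bearing housing, 50 x 50 mm, 44 mm high, with a dark round bore (33 mm) and four small dark screws on its top; about 0.35 kg, loose. At the start it lies on a wrong plate. The point is its centre, half-way up, 22 mm above its flat underside; z up, standing upright. x and y are square to its sides.
- cover_mid (a point): Round steel end cover, a plain cylinder of 54 mm diameter, 44 mm high, with a ring of six small dark screws on top; about 0.35 kg, loose. At the start it lies on a wrong plate. The point is its centre, half-way up, 22 mm above its flat underside; z up, standing upright. 
- block_mid (a point): Long steel block, 84 mm long (x) by 32 mm wide (y), 44 mm high, with two dark holes in its top; about 0.4 kg, loose. At the start it lies on a wrong plate. The point is its centre, half-way up, 22 mm above its flat underside; z up, standing upright. 
- shaft_mid (a point): Tall stepped steel shaft, 96 mm high, standing upright on the bench: a foot collar of 44 mm diameter for the lowest 14 mm, then a stem of 26 mm diameter up to 80 mm, then a tip of 18 mm diameter; best gripped by the stem a little above half-way, 55 to 70 mm above its underside, so that its top stays clear of the palm; about 0.45 kg, loose. The point is on its axis, half-way up, 48 mm above its underside; z up.
- plate_square_top (a point): Square plywood plate, 84 x 84 mm, 6 mm thick, flat with no rim: the place of the housing. x and y are square to its edges. The point is the centre of its upper face; z up. Fixed. 
- plate_round_top (a point): Round plywood plate, 92 mm diameter, 6 mm thick, flat with no rim: the place of the cover. The point is the centre of its upper face; z up. Fixed. 
- plate_oblong_top (a point): Oblong plywood plate, 116 mm long (x) by 56 mm wide (y), 6 mm thick, flat with no rim: the place of the block, which lies along it. The point is the centre of its upper face; z up. Fixed. 
- mat_top (a point): Empty square black rubber mat, 110 x 110 mm, 4 mm thick: the free spot for parking. The point is the centre of its upper face; z up. Fixed. 
- stand_floor (a point): Aluminium ring lying on the bench, 78 mm outside and 62 mm inside diameter, 12 mm high, open in the middle: the stand of the shaft, whose foot stands on the bench inside it. The point is its centre on the bench, at the level of the bench top; z up. Fixed.
- oilcan_mid (a point): Small green oil can, 56 mm diameter, narrowing to a brass spout, 104 mm high, loose: stays where it is. The point is on its axis, 50 mm above its underside.
There are look-alikes about, which are no part of the job. Leave any orange look-alike of the part that bears block_mid alone.

How it is judged:
By the outcome, as a careful person would: the job done as asked, in the order asked, and still so for the second after the job is handed in, with the robot touching nothing.
It also fails if it takes over 118 s, if anything falls off the work surface, if the arm or the gripper's body presses on something with over 40 N, if the wrist force passes 120 N, or if a joint passes its speed limit or range.

## Working session

There is one attempt and no reset: what is moved stays moved. The work goes in short steps, Python scripts to look and compute and a tool call to move; the robot and the scene stay as the last step left them, time stands still between calls to the robot, and variables do not carry over. Pictures are saved under pics/ and viewed, at most 17 in all, crops included, and the job is handed in when it is done.

Besides the shell and the picture viewer there is one more tool, called by a JSON object that holds its "op" and its "data", one argument or row to a line. step_arm: Moves the arm, as the interface text tells. Its arguments: {"type":"object","properties":{"commands":{"type":"array"},"force":{"type":"number"}},"required":["commands"]}

```bash
mkdir -p pics; ls; cat > h.py <<'E'
from plant import *
import numpy as np, cv2
from scipy.spatial.transform import Rotation as R
def save(name,c): cv2.imwrite('pics/'+name,c['color'][:,:,::-1])
def pose(c,st=None):
    if 'mount' in c:
        T=np.eye(4);T[:3,:3]=R.from_quat(st['tcp_rot']).as_matrix();T[:3,3]=st['eef_pos']
        return T@np.array(c['mount'])
    T=np.eye(4);a=np.array(c['attitude']);T[:3,:3]=a if a.shape==(3,3) else R.from_quat(a).as_matrix();T[:3,3]=c['eye'];return T
def ray(c,T,uv,z):
    K=np.array([[c['fx'],0,c['cx']],[0,c['fy'],c['cy']],[0,0,1]])
    p=cv2.undistortPoints(np.array(uv,float).reshape(-1,1,2),K,np.array(c['distortion'],float)).reshape(-1,2)
    d=np.c_[p[:,0],-p[:,1],-np.ones(len(p))]@T[:3,:3].T
    o=T[:3,3]; s=(z-o[2])/d[:,2]
    return o+d*s[:,None]
E
python3 - <<'E'
from h import *
st=get_state();print(st)
for n in('scene','side','wrist'):
    c=read_camera(n);save(n+'0.png',c);print(n,{k:v for k,v in c.items() if k not in('color','z_map')})
E
```

```text
pics
{'time': 0.0, 'qpos': array([ 1.17300980e+00,  2.87194359e-01,  1.57820114e+00,  6.63572260e-06,
        1.27860574e+00, -1.49975161e-01]), 'dq': array([-1.26350176e-05,  1.89438628e-03, -6.46802323e-04,  8.52213597e-04,
       -1.10187382e-03, -1.06580784e-03]), 'joint_efforts': array([ 3.65703963e-04, -4.05988669e+01, -2.92621368e+01, -1.27670423e-04,
        5.85756119e-03,  5.37606780e-06]), 'eef_pos': array([0.16527051, 0.65379906, 0.24391494]), 'tcp_rot': array([ 1.23589743e-01,  9.92332669e-01, -1.15854737e-03, -3.28782204e-04]), 'contact_force': array([ 0.29919953, -0.34684267, -0.26933183]), 'wrist_torque': array([-0.01476054, -0.04472838, -0.00406052]), 'finger_force': 0.0, 'opening': 0.9968068288048926}
scene {'fx': 585.0584606375166, 'fy': 585.0584606375166, 'cx': 322.18032645803504, 'cy': 242.90901864803874, 'distortion': array([0.00886306, 0.        , 0.        , 0.        , 0.        ]), 'eye': array([ 1.1801914 , -0.90550571,  0.85629522]), 'attitude': array([0.4484902 , 0.15902532, 0.27833935, 0.8343229 ])}
side {'fx': 561.3972729651256, 'fy': 561.3972729651256, 'cx': 325.3875521489475, 'cy': 229.93226954369433, 'distortion': array([0.01832302, 0.        , 0.        , 0.        , 0.        ]), 'eye': array([-0.22521833, -0.58209811,  0.76678507]), 'attitude': array([ 0.41507125, -0.17947368, -0.33355527,  0.8271916 ])}
wrist {'fx': 397.9172274161942, 'fy': 397.9172274161942, 'cx': 311.672449631463, 'cy': 240.51444923318368, 'distortion': array([-0.02461346,  0.        ,  0.        ,  0.        ,  0.        ]), 'mount': array([[-5.57401535e-04,  9.64498481e-01,  2.64087807e-01,
         6.52647068e-02],
       [ 9.99999244e-01,  2.48254220e-04,  1.20399461e-03,
         1.76299818e-04],
       [ 1.09569006e-03,  2.64088279e-01, -9.64497890e-01,
        -1.29246443e-01],
       [ 0.00000000e+00,  0.00000000e+00,  0.00000000e+00,
         1.00000000e+00]])}
```

View pics/scene0.png

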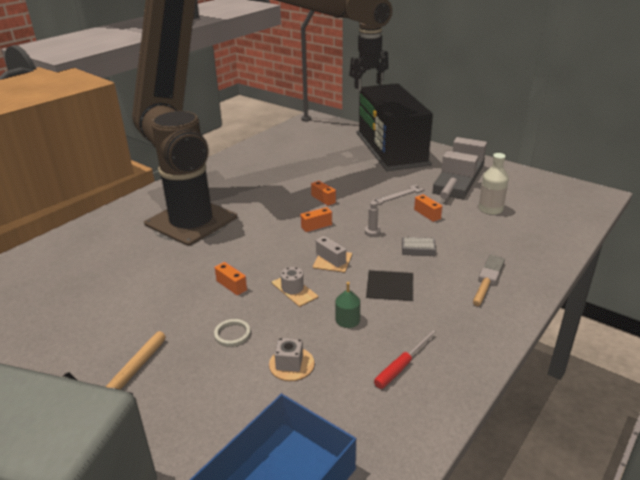

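View pics/side0.png

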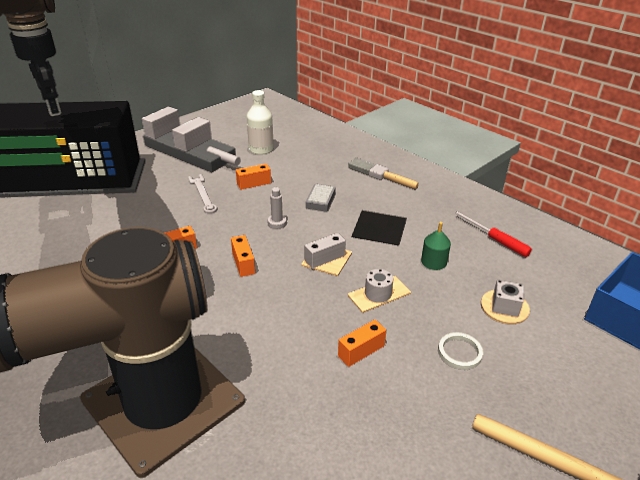

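View pics/wrist0.png

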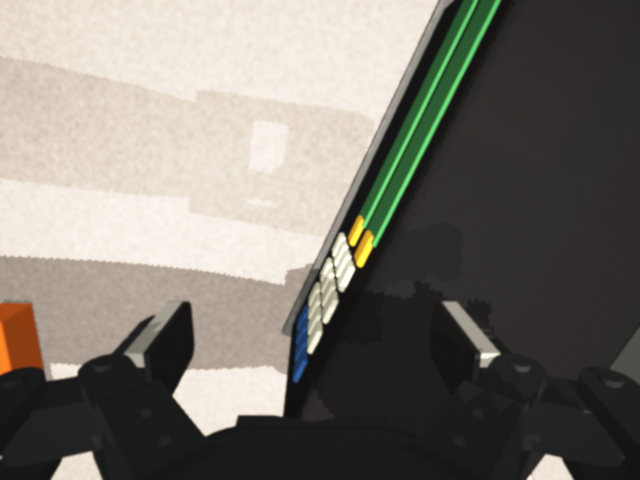

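The scene and side views agree. Pixel positions in scene / side:
- Block on the square plate: (331,252) / (325,250)
- Cover on the oblong plate: (292,282) / (379,285)
- Housing on the round plate: (288,355) / (508,297)
- Mat: (390,285) / (379,227)
- Ring: (232,332) / (461,350)
- Oil can: (348,308) / (436,250)
- Shaft: (373,220) / (276,208)

There are also four orange look-alikes. The wrist view shows only the machine box near the start.

```bash
python3 - <<'E'
from h import *
pts={'block':((331,245),(325,243),.05),'cover':((292,275),(379,276),.05),'housing':((288,345),(509,287),.05),'mat':((390,285),(379,227),.004),'ring':((232,332),(461,350),.006),'can':((348,308),(436,250),.05),'shaftTip':((374,207),(276,190),.096),'oblong':((295,290),(379,293),.006),'round':((292,363),(505,305),.006),'or1':((231,272),(362,335),.044),'or2':((317,213),(241,243),.044)}
for i,n in enumerate(('scene','side')):
    c=read_camera(n);T=pose(c)
    for k,v in pts.items(): print(n,k,ray(c,T,[v[i]],v[2])[0].round(3))
s=get_state();print(R.from_quat(s['tcp_rot']).as_matrix().round(3))
E
```

```text
scene block [0.445 0.072 0.05 ]
scene cover [ 0.447 -0.083  0.05 ]
scene housing [ 0.592 -0.268  0.05 ]
scene mat [0.621 0.072 0.004]
scene ring [ 0.436 -0.274  0.006]
scene can [ 0.621 -0.104  0.05 ]
scene shaftTip [0.47  0.227 0.096]
scene oblong [ 0.451 -0.08   0.006]
scene round [ 0.6   -0.269  0.006]
scene or1 [ 0.317 -0.153  0.044]
scene or2 [0.313 0.185 0.044]
side block [0.438 0.073 0.05 ]
side cover [ 0.441 -0.074  0.05 ]
side housing [ 0.598 -0.265  0.05 ]
side mat [0.615 0.073 0.004]
side ring [ 0.437 -0.276  0.006]
side can [ 0.589 -0.101  0.05 ]
side shaftTip [0.451 0.244 0.096]
side oblong [ 0.443 -0.077  0.006]
side round [ 0.597 -0.268  0.006]
side or1 [ 0.307 -0.152  0.044]
side or2 [0.314 0.199 0.044]
[[-0.969  0.245 -0.   ]
 [ 0.245  0.969 -0.001]
 [ 0.    -0.001 -1.   ]]
```

{"op": "step_arm", "data": {
  "commands": [
    {"gripper": -1,"x": -32.7,"y": -31,"z": -4.2},
    {"gripper": -1,"x": -32.7,"y": -31,"z": -4.2},
    {"gripper": -1,"x": -32.7,"y": -31,"z": -4.2},
    {"gripper": -1,"x": -32.7,"y": -31,"z": -4.2},
    {"gripper": -1,"x": -32.7,"y": -31,"z": -4.2},
    {"gripper": -1,"x": -32.7,"y": -31,"z": -4.2},
    {"gripper": -1,"x": -32.7,"y": -31,"z": -4.2},
    {"gripper": -1,"x": -32.7,"y": -31,"z": -4.2},
    {"gripper": -1,"x": -32.7,"y": -31,"z": -4.2},
    {"gripper": -1,"x": -32.7,"y": -31,"z": -4.2}
  ]
}}

```text
invalid input
```

{"op": "step_arm", "data": {
  "commands": [
    {"gripper": -1,"x": -32.7,"y": -31,"z": -4.2},
    {"gripper": -1,"x": -32.7,"y": -31,"z": -4.2},
    {"gripper": -1,"x": -32.7,"y": -31,"z": -4.2},
    {"gripper": -1,"x": -32.7,"y": -31,"z": -4.2},
    {"gripper": -1,"x": -32.7,"y": -31,"z": -4.2},
    {"gripper": -1,"x": -32.7,"y": -31,"z": -4.2},
    {"gripper": -1,"x": -32.7,"y": -31,"z": -4.2},
    {"gripper": -1,"x": -32.7,"y": -31,"z": -4.2},
    {"gripper": -1,"spin": -7.1},
    {"gripper": -1,"spin": -7.1}
  ]
}}

```text
invalid input
```

```bash
python3 - <<'E'
from h import *
import pickle
st=get_state();print(st['time'],st['eef_pos'],st['qpos'],R.from_quat(st['tcp_rot']).as_matrix().round(3))
c=read_camera('wrist');save('wrist1.png',c);pickle.dump((st,c),open('w1.pkl','wb'))
E
```

```text
0.25 [0.16541295 0.65412194 0.24462912] [ 1.17299727e+00  2.86798167e-01  1.57737030e+00  1.60141242e-05
  1.27859109e+00 -1.50018648e-01] [[-0.969  0.245 -0.   ]
 [ 0.245  0.969 -0.001]
 [ 0.    -0.001 -1.   ]]
```

View pics/wrist1.png

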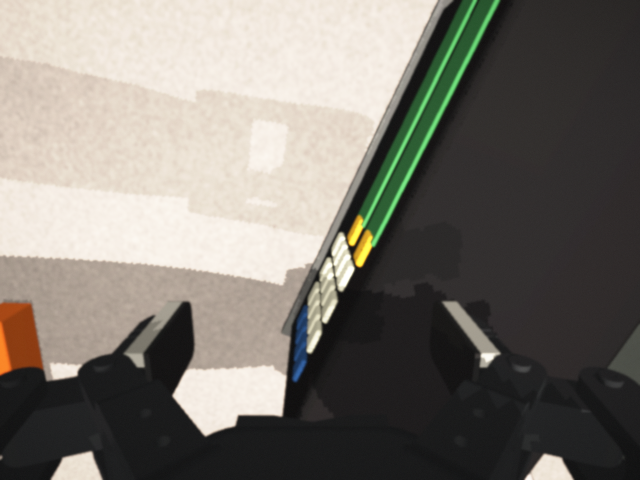

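The calls were refused and the arm hasn't moved, so the view is the same as at the start. I'll retry with all five keys in every row.

{"op": "step_arm", "data": {
  "commands": [
    {"gripper": -1,"x": -33,"y": -31,"z": -4,"spin": 0},
    {"gripper": -1,"x": -33,"y": -31,"z": -4,"spin": 0},
    {"gripper": -1,"x": -33,"y": -31,"z": -4,"spin": 0},
    {"gripper": -1,"x": -33,"y": -31,"z": -4,"spin": 0},
    {"gripper": -1,"x": -33,"y": -31,"z": -4,"spin": 0},
    {"gripper": -1,"x": -33,"y": -31,"z": -4,"spin": 0},
    {"gripper": -1,"x": -33,"y": -31,"z": -4,"spin": 0},
    {"gripper": -1,"x": -33,"y": -31,"z": -4,"spin": 0},
    {"gripper": -1,"x": -33,"y": -31,"z": -4,"spin": 0},
    {"gripper": -1,"x": -33,"y": -31,"z": -4,"spin": 0}
  ],
  "force": 40
}}

```text
time: 1.3
eef_pos: [0.41, 0.2713, 0.2858]
tcp_rot: [0.124, 0.992, 0.0, 0.0]
contact_force: [1.1, 1.3, 0.5]
opening: 1.004
finger_force: 0.0
```

{"op": "step_arm", "data": {
  "commands": [
    {"gripper": -1,"x": -33,"y": -31,"z": -4,"spin": 0},
    {"gripper": -1,"x": -33,"y": -31,"z": -4,"spin": 0},
    {"gripper": -1,"x": -33,"y": -31,"z": -4,"spin": 0},
    {"gripper": -1,"x": -33,"y": -31,"z": -4,"spin": 0},
    {"gripper": -1,"x": -33,"y": -31,"z": -4,"spin": 0},
    {"gripper": -1,"x": -33,"y": -31,"z": -4,"spin": 0},
    {"gripper": -1,"x": -33,"y": -31,"z": -4,"spin": 0},
    {"gripper": -1,"x": -33,"y": -31,"z": -4,"spin": 0},
    {"gripper": -1,"x": 0,"y": 0,"z": 0,"spin": -7},
    {"gripper": -1,"x": 0,"y": 0,"z": 0,"spin": -7}
  ]
}}

```text
time: 2.3
eef_pos: [0.6051, -0.034, 0.317]
tcp_rot: [0.001, 1.0, 0.0, -0.0]
contact_force: [0.2, -0.0, -0.5]
opening: 0.999
finger_force: 0.0
```

```bash
python3 - <<'E'
from h import *
import pickle
read_camera('side')
st=get_state();print(st['time'],st['eef_pos'],st['qpos'],R.from_quat(st['tcp_rot']).as_matrix().round(3))
c=read_camera('wrist');save('wrist2.png',c);pickle.dump((st,c),open('w1.pkl','wb'))
E
```

```text
2.35 [ 0.60475556 -0.03331729  0.31695833] [-2.22437072e-01  8.87639811e-02  1.67372826e+00  7.38140669e-05
  1.37975161e+00 -1.79634119e+00] [[-1.    -0.003 -0.001]
 [-0.003  1.     0.   ]
 [ 0.001  0.    -1.   ]]
```

View pics/wrist2.png

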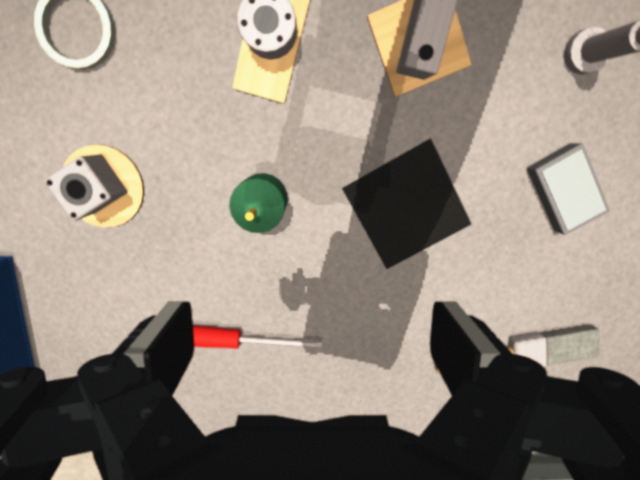

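The view shows the ring at (75,28), the cover at (267,22), the block at (430,40), the housing at (77,187) set off-centre on the round plate at (100,187), the can at (258,203) and the mat at (407,203). The near plates are cut off at the top, so I'll back up for a second view.

{"op": "step_arm", "data": {
  "commands": [
    {"gripper": -1,"x": 29,"y": 0,"z": 0,"spin": 0},
    {"gripper": -1,"x": 29,"y": 0,"z": 0,"spin": 0},
    {"gripper": -1,"x": 29,"y": 0,"z": 0,"spin": 0},
    {"gripper": -1,"x": 29,"y": 0,"z": 0,"spin": 0},
    {"gripper": -1,"x": 0,"y": 0,"z": 0,"spin": 0},
    {"gripper": -1,"x": 0,"y": 0,"z": 0,"spin": 0},
    {"gripper": -1,"x": 0,"y": 0,"z": 0,"spin": 0},
    {"gripper": -1,"x": 0,"y": 0,"z": 0,"spin": 0},
    {"gripper": -1,"x": 0,"y": 0,"z": 0,"spin": 0},
    {"gripper": -1,"x": 0,"y": 0,"z": 0,"spin": 0}
  ]
}}

```text
time: 3.4
eef_pos: [0.4889, -0.0319, 0.3171]
tcp_rot: [0.002, 1.0, 0.0, -0.0]
contact_force: [0.2, -0.2, -0.4]
opening: 0.997
finger_force: 0.0
```

```bash
python3 - <<'E'
from h import *
import pickle
st=get_state();print(st['time'],st['eef_pos'],st['qpos'])
c=read_camera('wrist');save('wrist3.png',c);pickle.dump((st,c),open('w2.pkl','wb'))
hsv=cv2.cvtColor(c['color'],cv2.COLOR_RGB2HSV)
for p in [(245,150),(480,170)]: print(hsv[p[1],p[0]])
E
```

```text
3.4 [ 0.48890243 -0.03191004  0.31711809] [-2.72594502e-01 -1.81157503e-01  1.93351066e+00 -1.75766644e-05
  1.38972817e+00 -1.83980122e+00]
[ 12  28 229]
[ 14  36 213]
```

View pics/wrist3.png

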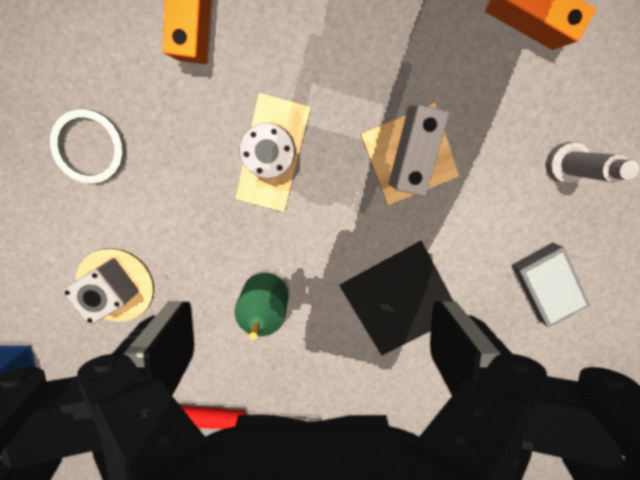

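```bash
cat > m.py <<'E'
from h import *
import pickle,sys
from scipy.optimize import least_squares
def circ(p):
    f=lambda q:np.hypot(p[:,0]-q[0],p[:,1]-q[1])-q[2]
    r=least_squares(f,[*p[:,:2].mean(0),.04],loss='soft_l1',f_scale=.001);return r.x
def big(m):
    cs,_=cv2.findContours(m.astype(np.uint8),cv2.RETR_EXTERNAL,cv2.CHAIN_APPROX_NONE)
    return max(cs,key=cv2.contourArea).reshape(-1,2) if cs else None
def roi(m,b):
    o=np.zeros_like(m);o[b[1]:b[3],b[0]:b[2]]=m[b[1]:b[3],b[0]:b[2]];return o
def rect(p):
    (x,y),(w,h),a=cv2.minAreaRect((p[:,:2]*1000).astype(np.float32))
    if w<h: w,h,a=h,w,a+90
    return np.round([x,y,w,h,(a+90)%180-90],1)   # a: angle of the long side, deg, world
def blobs(c,b,vmax,amin,amax):
    g=cv2.cvtColor(c['color'],cv2.COLOR_RGB2GRAY)
    n,_,s,ce=cv2.connectedComponentsWithStats(roi(g<vmax,b).astype(np.uint8))
    return [(ce[i].round(1).tolist(),int(s[i,4])) for i in range(1,n) if amin<=s[i,4]<=amax]
E
python3 - <<'E'
from m import *
for f,B in(('w1.pkl',dict(rnd=(60,140,150,235),mat=(340,135,475,275),hous=(40,145,130,225))),
  ('w2.pkl',dict(rnd=(75,240,160,325),sq=(355,95,465,210),obl=(230,85,315,215),ring=(40,100,130,190),hous=(60,255,145,325),cov=(238,120,298,182),blk=(390,100,450,200)))):
    st,c=pickle.load(open(f,'rb'));T=pose(c,st)
    hsv=cv2.cvtColor(c['color'],cv2.COLOR_RGB2HSV);h,s,v=[hsv[...,i].astype(int) for i in range(3)]
    ply=(h>10)&(h<30)&(s>85)
    print(f)
    for k,b in B.items():
        if k in('sq','obl'): print(k,rect(ray(c,T,big(roi(ply,b)),.006)))
        elif k=='rnd':
            p=cv2.convexHull(big(roi(ply,b))).reshape(-1,2);print(k,(circ(ray(c,T,p,.006))*1000).round(1))
        elif k=='mat': print(k,rect(ray(c,T,big(roi(v<45,b)),.004)))
        elif k=='ring': print(k,(circ(ray(c,T,cv2.convexHull(big(roi((v>215)&(s<25),b))).reshape(-1,2),.012))*1000).round(1))
        else:
            for thr in (75,):
                for q,a in blobs(c,b,thr,6,900): print(k,thr,q,a,(ray(c,T,[q],.05)[0]*1000).round(1))
    cr=[c['color'][y:y+110,x:x+110] for x,y in (((35,135),(345,140)) if f=='w1.pkl' else ((65,240),(215,95),(365,95)))]
    cv2.imwrite('pics/cr_'+f[:2]+'.png',cv2.resize(np.hstack(cr),None,fx=2,fy=2)[:,:,::-1])
E
python3 -c "
import cv2,numpy as np
a=cv2.imread('pics/cr_w1.png');b=cv2.imread('pics/cr_w2.png')
o=np.zeros((440,660,3),np.uint8);o[:220,:440]=a;o[220:]=b;cv2.imwrite('pics/cr.png',o)"
```

```text
w1.pkl
rnd [ 598.1 -266.8   45.3]
mat [619.4  73.7 107.8 107.3  29.9]
hous 75 [78.7, 162.3] 10 [ 568.1 -264.5   50. ]
hous 75 [48.9, 182.1] 8 [ 587.6 -297.9   50. ]
hous 75 [75.5, 189.0] 288 [ 594.6 -271.7   50. ]
hous 75 [111.5, 199.1] 73 [ 604.9 -236.2   50. ]
hous 75 [102.1, 195.9] 8 [ 601.6 -245.4   50. ]
hous 75 [73.1, 214.9] 8 [ 621.2 -278.2   50. ]
w2.pkl
rnd [ 597.9 -267.4   45.7]
sq [454.6  58.9  85.3  51.1  22.5]
obl [447.2 -67.5 113.6  40.5 -15.5]
ring [ 436.7 -275.4   38.3]
hous 75 [94.0, 275.3] 7 [ 569.5 -265.1   50. ]
hous 75 [128.0, 284.9] 24 [ 580.5 -229.8   50. ]
hous 75 [66.9, 292.3] 7 [ 589.  -297.9   50. ]
hous 75 [91.4, 298.0] 236 [ 595.6 -272.    50. ]
hous 75 [89.3, 320.0] 7 [ 621.9 -278.4   50. ]
hous 75 [142.2, 322.7] 18 [ 625.  -219.8   50. ]
cov 75 [273.7, 131.0] 7 [422.5 -68.8  50. ]
cov 75 [253.0, 134.3] 7 [425.5 -88.9  50. ]
cov 75 [286.5, 148.0] 12 [438.6 -56.8  50. ]
cov 75 [246.0, 154.0] 9 [444.1 -96.5  50. ]
cov 75 [279.4, 167.4] 13 [457.2 -64.2  50. ]
cov 75 [259.0, 170.2] 10 [459.8 -84.4  50. ]
blk 75 [402.2, 145.8] 517 [436.8  55.7  50. ]
blk 75 [429.5, 124.2] 142 [416.6  80.9  50. ]
blk 75 [415.0, 177.6] 130 [467.6  70.   50. ]
```

View pics/cr.png

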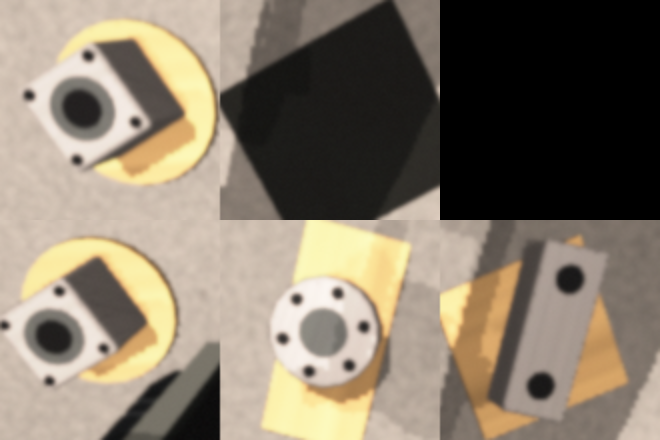

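The crops show that all four corners of the square and oblong plates can be seen. The screws, bore and holes give clean part centres. I'll refit the two plates with a looser saturation threshold.

```bash
python3 - <<'E'
from m import *
st,c=pickle.load(open('w2.pkl','rb'));T=pose(c,st)
hsv=cv2.cvtColor(c['color'],cv2.COLOR_RGB2HSV);h,s,v=[hsv[...,i].astype(int) for i in range(3)]
for th in(55,65,75):
    ply=(h>8)&(h<32)&(s>th)
    for k,b in dict(sq=(355,95,465,210),obl=(230,85,315,215)).items():
        m=roi(ply,b).astype(np.uint8);m=cv2.morphologyEx(m,cv2.MORPH_OPEN,np.ones((3,3)))
        n,l,stt,_=cv2.connectedComponentsWithStats(m)
        p=np.argwhere(np.isin(l,[i for i in range(1,n) if stt[i,4]>60]))[:,::-1]
        hull=cv2.convexHull(p.astype(np.int32));q=cv2.approxPolyDP(hull,6,True).reshape(-1,2)
        print(th,k,rect(ray(c,T,hull.reshape(-1,2),.006)),q.tolist(),(ray(c,T,q,.006)[:,:2]*1000).round(0).tolist())
E
```

```text
55 sq [448.   74.8  87.1  86.9  22.5] [[459, 176], [387, 205], [361, 133], [405, 114], [446, 133]] [[471.0, 130.0], [503.0, 52.0], [425.0, 20.0], [405.0, 67.0], [425.0, 112.0]]
55 obl [446.4 -75.7 118.3  58.3 -15.3] [[309, 106], [284, 211], [236, 199], [258, 93]] [[397.0, -35.0], [509.0, -64.0], [496.0, -117.0], [384.0, -88.0]]
65 sq [448.   74.8  86.3  86.2  22.5] [[458, 177], [387, 204], [361, 133], [402, 115], [446, 133]] [[472.0, 129.0], [502.0, 52.0], [425.0, 20.0], [406.0, 63.0], [425.0, 112.0]]
65 obl [446.4 -75.5 117.5  57.5 -15.4] [[308, 106], [285, 209], [236, 199], [258, 94]] [[397.0, -36.0], [507.0, -63.0], [496.0, -117.0], [385.0, -88.0]]
75 sq [448.1  74.7  85.7  85.7  22.5] [[458, 176], [387, 204], [361, 134], [406, 115], [446, 134]] [[471.0, 129.0], [502.0, 52.0], [426.0, 21.0], [406.0, 68.0], [426.0, 112.0]]
75 obl [446.3 -74.9 116.7  56.4 -15.9] [[305, 105], [284, 210], [238, 199], [243, 170], [271, 120], [292, 102]] [[396.0, -39.0], [508.0, -64.0], [496.0, -115.0], [464.0, -108.0], [411.0, -75.0], [393.0, -53.0]]
```

{"op": "step_arm", "data": {
  "commands": [
    {"gripper": -1,"x": 16,"y": -15,"z": 40,"spin": 0},
    {"gripper": -1,"x": 16,"y": -15,"z": 40,"spin": 0},
    {"gripper": -1,"x": 16,"y": -15,"z": 40,"spin": 0},
    {"gripper": -1,"x": 0,"y": 0,"z": 35,"spin": 0},
    {"gripper": -1,"x": 0,"y": 0,"z": 35,"spin": 0},
    {"gripper": -1,"x": 0,"y": 0,"z": 35,"spin": 0},
    {"gripper": -1,"x": 0,"y": 0,"z": 25,"spin": 0},
    {"gripper": -1,"x": 0,"y": 0,"z": 20,"spin": 0},
    {"gripper": -1,"x": 0,"y": 0,"z": 13,"spin": 0},
    {"gripper": -1,"x": 0,"y": 0,"z": 5,"spin": 0}
  ]
}}

```text
time: 4.45
eef_pos: [0.4394, -0.0763, 0.0278]
tcp_rot: [0.002, 1.0, 0.001, -0.001]
contact_force: [0.6, -0.1, 0.0]
opening: 0.998
finger_force: 0.0
```

Close on the cover.

{"op": "step_arm", "data": {
  "commands": [
    {"gripper": 1,"x": 0,"y": 0,"z": 0,"spin": 0},
    {"gripper": 1,"x": 0,"y": 0,"z": 0,"spin": 0},
    {"gripper": 1,"x": 0,"y": 0,"z": 0,"spin": 0},
    {"gripper": 1,"x": 0,"y": 0,"z": 0,"spin": 0},
    {"gripper": 1,"x": 0,"y": 0,"z": 0,"spin": 0},
    {"gripper": 1,"x": 0,"y": 0,"z": 0,"spin": 0},
    {"gripper": 1,"x": 0,"y": 0,"z": 0,"spin": 0},
    {"gripper": 1,"x": 0,"y": 0,"z": -2,"spin": 0},
    {"gripper": 1,"x": 0,"y": 0,"z": -3,"spin": 0},
    {"gripper": 1,"x": 0,"y": 0,"z": -5,"spin": 0}
  ],
  "force": 40
}}

```text
time: 5.45
eef_pos: [0.4388, -0.0761, 0.0383]
tcp_rot: [0.002, 1.0, 0.001, -0.002]
contact_force: [-0.6, 0.4, -4.9]
opening: 0.624
finger_force: 42.8
```

{"op": "step_arm", "data": {
  "commands": [
    {"gripper": 1,"x": 0,"y": 0,"z": -35,"spin": 0},
    {"gripper": 1,"x": 0,"y": 0,"z": -30,"spin": 0},
    {"gripper": 1,"x": -30,"y": 25,"z": 0,"spin": 0},
    {"gripper": 1,"x": -30,"y": 25,"z": 0,"spin": 0},
    {"gripper": 1,"x": -30,"y": 25,"z": 0,"spin": 0},
    {"gripper": 1,"x": -30,"y": 25,"z": 0,"spin": 0},
    {"gripper": 1,"x": -30,"y": 25,"z": 0,"spin": 0},
    {"gripper": 1,"x": -28,"y": 24,"z": 0,"spin": 0},
    {"gripper": 1,"x": 0,"y": 0,"z": 35,"spin": 0},
    {"gripper": 1,"x": 0,"y": 0,"z": 25,"spin": 0}
  ]
}}

```text
time: 6.45
eef_pos: [0.6189, 0.0727, 0.0428]
tcp_rot: [0.001, 1.0, -0.0, -0.0]
contact_force: [-0.5, 0.3, -6.1]
opening: 0.622
finger_force: 44.7
```

{"op": "step_arm", "data": {
  "commands": [
    {"gripper": 1,"x": 0,"y": 0,"z": 9,"spin": 0},
    {"gripper": 1,"x": 0,"y": 0,"z": 4,"spin": 0},
    {"gripper": 1,"x": 0,"y": 0,"z": 2,"spin": 0},
    {"gripper": 1,"x": 0,"y": 0,"z": 0,"spin": 0},
    {"gripper": -1,"x": 0,"y": 0,"z": 0,"spin": 0},
    {"gripper": -1,"x": 0,"y": 0,"z": 0,"spin": 0},
    {"gripper": -1,"x": 0,"y": 0,"z": 0,"spin": 0},
    {"gripper": -1,"x": 0,"y": 0,"z": 0,"spin": 0},
    {"gripper": -1,"x": 0,"y": 0,"z": -5,"spin": 0},
    {"gripper": -1,"x": 0,"y": 0,"z": -10,"spin": 0}
  ]
}}

```text
time: 7.45
eef_pos: [0.6182, 0.0717, 0.0441]
tcp_rot: [0.002, 1.0, 0.0, -0.001]
contact_force: [0.1, -0.3, -0.0]
opening: 1.002
finger_force: 0.0
```

{"op": "step_arm", "data": {
  "commands": [
    {"gripper": -1,"x": 0,"y": 0,"z": -40,"spin": 0},
    {"gripper": -1,"x": 0,"y": 0,"z": -40,"spin": 0},
    {"gripper": -1,"x": 29,"y": -18,"z": -24,"spin": 0},
    {"gripper": -1,"x": 29,"y": -18,"z": -24,"spin": 0},
    {"gripper": -1,"x": 29,"y": -18,"z": -24,"spin": 0},
    {"gripper": -1,"x": 29,"y": -18,"z": -24,"spin": 0},
    {"gripper": -1,"x": 0,"y": 0,"z": 0,"spin": 0},
    {"gripper": -1,"x": 0,"y": 0,"z": 0,"spin": 0},
    {"gripper": -1,"x": 0,"y": 0,"z": 0,"spin": 0},
    {"gripper": -1,"x": 0,"y": 0,"z": 0,"spin": 0}
  ]
}}

```text
time: 8.45
eef_pos: [0.5026, 0.0006, 0.2192]
tcp_rot: [0.001, 1.0, 0.0, -0.001]
contact_force: [0.3, -0.1, 0.7]
opening: 1.004
finger_force: 0.0
```

```bash
cat > look.py <<'E'
from m import *
name=sys.argv[1]
st=get_state();c=read_camera('wrist');save(name+'.png',c);pickle.dump((st,c),open(name+'.pkl','wb'))
x=R.from_quat(st['tcp_rot']).as_matrix()[:,0]
print(st['time'],(st['eef_pos']*1000).round(1),'xang',np.degrees(np.arctan2(x[1],x[0])).round(2),'q',st['qpos'].round(2))
E
python3 look.py w4
```

```text
8.45 [502.6   0.6 219.2] xang 179.84 q [-0.2  -0.07  2.02  0.    1.2  -1.77]
```

View pics/w4.png

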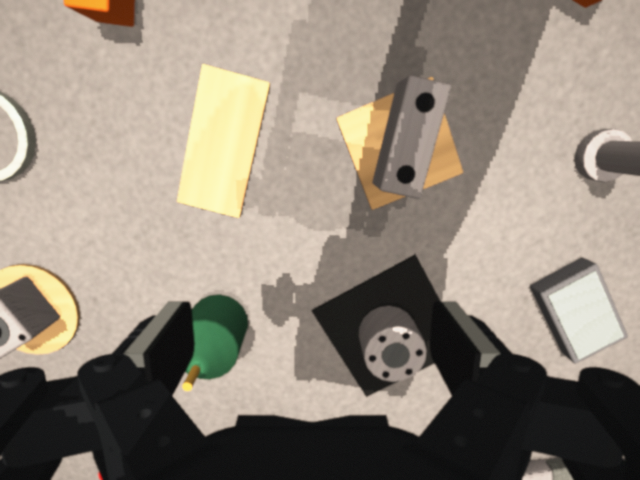

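The cover stands on the mat at (395,352). The oblong plate is fully visible at (224,140), and the block sits on the square plate at (415,138).

```bash
python3 - <<'E'
from m import *
st,c=pickle.load(open('w4.pkl','rb'));T=pose(c,st)
hsv=cv2.cvtColor(c['color'],cv2.COLOR_RGB2HSV);h,s,v=[hsv[...,i].astype(int) for i in range(3)]
ply=(h>8)&(h<32)&(s>65)
for k,b in dict(sq=(330,70,470,215),obl=(170,55,280,225)).items():
    m=cv2.morphologyEx(roi(ply,b).astype(np.uint8),cv2.MORPH_OPEN,np.ones((3,3)))
    n,l,stt,_=cv2.connectedComponentsWithStats(m)
    p=np.argwhere(np.isin(l,[i for i in range(1,n) if stt[i,4]>60]))[:,::-1]
    hull=cv2.convexHull(p.astype(np.int32)).reshape(-1,2);q=cv2.approxPolyDP(hull,6,True).reshape(-1,2)
    print(k,rect(ray(c,T,hull,.006)),q.tolist(),(ray(c,T,q,.006)[:,:2]*1000).round(0).tolist())
for b,z in(((395,75,450,205),.05),((355,330,440,385),.048)):
    for q,a in blobs(c,b,75,10,600): print(q,a,(ray(c,T,[q],z)[0]*1000).round(1))
E
```

```text
sq [448.   74.9  85.6  85.6 -67.4] [[463, 172], [371, 209], [336, 118], [390, 93], [445, 114]] [[470.0, 130.0], [502.0, 52.0], [426.0, 20.0], [406.0, 64.0], [423.0, 110.0]]
obl [446.6 -75.4 117.   57.4 -15.1] [[269, 82], [240, 216], [178, 202], [204, 64]] [[398.0, -34.0], [508.0, -63.0], [495.0, -116.0], [384.0, -86.0]]
[398.7, 95.9] 235 [412.4  62.2  50. ]
[424.5, 102.0] 287 [416.5  80.9  50. ]
[405.3, 173.9] 265 [467.4  70.   50. ]
[431.4, 346.0] 560 [612.1 101.1  48. ]
[405.4, 335.9] 25 [602.4  78.5  48. ]
[381.9, 338.5] 29 [604.7  58.8  48. ]
[395.0, 354.6] 158 [620.1  70.7  48. ]
[418.7, 352.4] 27 [618.1  90.8  48. ]
[372.0, 357.9] 27 [623.1  51.2  48. ]
[408.4, 371.3] 27 [636.4  83.1  48. ]
[385.5, 374.1] 27 [639.   63.5  48. ]
```

{"op": "step_arm", "data": {
  "commands": [
    {"gripper": -1,"x": 20.3,"y": 24.9,"z": 20,"spin": 0},
    {"gripper": -1,"x": 20.3,"y": 24.9,"z": 20,"spin": 0},
    {"gripper": -1,"x": 20.2,"y": 24.9,"z": 20,"spin": 0},
    {"gripper": -1,"x": 0,"y": 0,"z": 20,"spin": 6},
    {"gripper": -1,"x": 0,"y": 0,"z": 20,"spin": 5.9},
    {"gripper": -1,"x": 0,"y": 0,"z": 30,"spin": 0},
    {"gripper": -1,"x": 0,"y": 0,"z": 25,"spin": 0},
    {"gripper": -1,"x": 0,"y": 0,"z": 20,"spin": 0},
    {"gripper": -1,"x": 0,"y": 0,"z": 12,"spin": 0},
    {"gripper": -1,"x": 0,"y": 0,"z": 5,"spin": 0}
  ]
}}

```text
time: 9.5
eef_pos: [0.4411, 0.0753, 0.0266]
tcp_rot: [0.105, 0.994, -0.0, -0.002]
contact_force: [0.1, 0.8, -0.1]
opening: 0.996
finger_force: 0.0
```

{"op": "step_arm", "data": {
  "commands": [
    {"gripper": 1,"x": 0,"y": 0,"z": 0,"spin": 0},
    {"gripper": 1,"x": 0,"y": 0,"z": 0,"spin": 0},
    {"gripper": 1,"x": 0,"y": 0,"z": 0,"spin": 0},
    {"gripper": 1,"x": 0,"y": 0,"z": 0,"spin": 0},
    {"gripper": 1,"x": 0,"y": 0,"z": 0,"spin": 0},
    {"gripper": 1,"x": 0,"y": 0,"z": 0,"spin": 0},
    {"gripper": 1,"x": 0,"y": 0,"z": 0,"spin": 0},
    {"gripper": 1,"x": 0,"y": 0,"z": 0,"spin": 0},
    {"gripper": 1,"x": 0,"y": 0,"z": 0,"spin": 0},
    {"gripper": 1,"x": 0,"y": 0,"z": 0,"spin": 0}
  ]
}}

```text
time: 10.5
eef_pos: [0.4431, 0.0751, 0.0294]
tcp_rot: [0.105, 0.994, 0.0, 0.001]
contact_force: [-0.6, 1.8, 5.8]
opening: 0.37
finger_force: 41.7
```

```bash
python3 look.py w5
```

```text
10.5 [443.1  75.1  29.4] xang 167.89 q [-0.06  0.1   2.25  0.    0.79 -1.42]
```

{"op": "step_arm", "data": {
  "commands": [
    {"gripper": 1,"x": 0,"y": 0,"z": -20,"spin": 0},
    {"gripper": 1,"x": 0,"y": 0,"z": -40,"spin": 0},
    {"gripper": 1,"x": -9,"y": -36.7,"z": 0,"spin": 0},
    {"gripper": 1,"x": -9,"y": -36.7,"z": 0,"spin": 0},
    {"gripper": 1,"x": -9,"y": -36.7,"z": 0,"spin": 0},
    {"gripper": 1,"x": -9,"y": -36.5,"z": 0,"spin": 0},
    {"gripper": 1,"x": 0,"y": 0,"z": 20,"spin": 2.9},
    {"gripper": 1,"x": 0,"y": 0,"z": 20,"spin": 0},
    {"gripper": 1,"x": 0,"y": 0,"z": 0,"spin": 0},
    {"gripper": 1,"x": 0,"y": 0,"z": 0,"spin": 0}
  ]
}}

```text
time: 11.55
eef_pos: [0.4453, -0.0754, 0.0473]
tcp_rot: [0.13, 0.991, 0.0, -0.002]
contact_force: [0.5, -0.3, -3.4]
opening: 0.366
finger_force: 41.2
```

```bash
python3 look.py w6
```

```text
11.55 [445.3 -75.4  47.3] xang 165.02 q [-0.39  0.07  2.24 -0.    0.84 -1.7 ]
```

{"op": "step_arm", "data": {
  "commands": [
    {"gripper": 1,"x": 0,"y": 0,"z": 11,"spin": 0},
    {"gripper": 1,"x": 0,"y": 0,"z": 5,"spin": 0},
    {"gripper": 1,"x": 0,"y": 0,"z": 2,"spin": 0},
    {"gripper": 1,"x": 0,"y": 0,"z": 0,"spin": 0},
    {"gripper": -1,"x": 0,"y": 0,"z": 0,"spin": 0},
    {"gripper": -1,"x": 0,"y": 0,"z": 0,"spin": 0},
    {"gripper": -1,"x": 0,"y": 0,"z": 0,"spin": 0},
    {"gripper": -1,"x": 0,"y": 0,"z": 0,"spin": 0},
    {"gripper": -1,"x": 0,"y": 0,"z": -10,"spin": 0},
    {"gripper": -1,"x": 0,"y": 0,"z": -40,"spin": 0}
  ]
}}

```text
time: 12.6
eef_pos: [0.4433, -0.0747, 0.0777]
tcp_rot: [0.131, 0.991, 0.001, -0.005]
contact_force: [-0.2, -0.5, -0.6]
opening: 1.0
finger_force: 0.0
```

{"op": "step_arm", "data": {
  "commands": [
    {"gripper": -1,"x": 0,"y": 0,"z": -45,"spin": -7.5},
    {"gripper": -1,"x": 0,"y": 0,"z": -45,"spin": -7.5},
    {"gripper": -1,"x": -40,"y": 0,"z": -40,"spin": 0},
    {"gripper": -1,"x": -30,"y": 0,"z": 0,"spin": 0},
    {"gripper": -1,"x": 0,"y": 0,"z": 0,"spin": 0},
    {"gripper": -1,"x": 0,"y": 0,"z": 0,"spin": 0},
    {"gripper": -1,"x": 0,"y": 0,"z": 0,"spin": 0},
    {"gripper": -1,"x": 0,"y": 0,"z": 0,"spin": 0},
    {"gripper": -1,"x": 0,"y": 0,"z": 0,"spin": 0},
    {"gripper": -1,"x": 0,"y": 0,"z": 0,"spin": 0}
  ]
}}

```text
time: 13.6
eef_pos: [0.5115, -0.0759, 0.2055]
tcp_rot: [0.0, 1.0, 0.0, -0.0]
contact_force: [0.2, -0.3, -0.8]
opening: 0.999
finger_force: 0.0
```

```bash
python3 look.py w7
```

```text
13.6 [511.5 -75.9 205.5] xang 179.99 q [-0.34 -0.03  2.   -0.    1.17 -1.91]
```

View pics/w7.png

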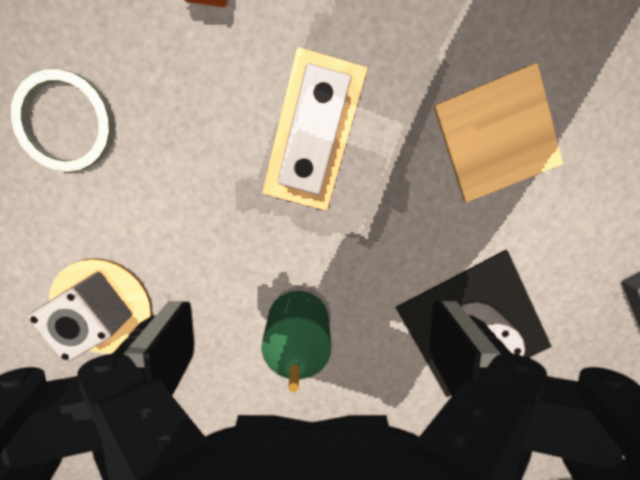

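The block now lies on the oblong plate at (315,128). The square plate at (498,132) is empty. The ring is at (60,120) and the housing at (68,327).

```bash
cat > meas.py <<'E'
from m import *
def run(f,plates={},bl=(),rings={},rnd={},th=60,vm=75):
    st,c=pickle.load(open(f,'rb'));T=pose(c,st)
    hsv=cv2.cvtColor(c['color'],cv2.COLOR_RGB2HSV);h,s,v=[hsv[...,i].astype(int) for i in range(3)]
    ply=(h>8)&(h<32)&(s>th)
    for k,b in plates.items():
        m=cv2.morphologyEx(roi(ply,b).astype(np.uint8),cv2.MORPH_OPEN,np.ones((3,3)))
        n,l,stt,_=cv2.connectedComponentsWithStats(m)
        p=np.argwhere(np.isin(l,[i for i in range(1,n) if stt[i,4]>60]))[:,::-1]
        hull=cv2.convexHull(p.astype(np.int32)).reshape(-1,2);q=cv2.approxPolyDP(hull,6,True).reshape(-1,2)
        print(k,rect(ray(c,T,hull,.006)),q.tolist(),(ray(c,T,q,.006)[:,:2]*1000).round(0).tolist())
    for b,z,a0,a1 in bl:
        print('--')
        for q,a in blobs(c,b,vm,a0,a1): print(q,a,(ray(c,T,[q],z)[0]*1000).round(1))
    for k,b in rings.items(): print(k,(circ(ray(c,T,cv2.convexHull(big(roi((v>190)&(s<30),b))).reshape(-1,2),.012))*1000).round(1))
    for k,b in rnd.items(): print(k,(circ(ray(c,T,cv2.convexHull(big(roi(ply,b))).reshape(-1,2),.006))*1000).round(1))
E
python3 -c "
from meas import *
run('w7.pkl',dict(sq=(425,55,570,210),obl=(250,40,375,220)),[((280,65,355,195),.05,100,600),((25,275,110,365),.05,8,900)],{'ring':(0,60,120,180)},{'rnd':(40,250,155,362)})"
```

```text
sq [448.2  74.5  86.6  85.9 -67.4] [[562, 163], [465, 202], [433, 106], [537, 62]] [[470.0, 129.0], [503.0, 52.0], [426.0, 19.0], [393.0, 98.0]]
obl [446.6 -75.8 117.4  57.7 -15.1] [[366, 66], [328, 208], [262, 193], [296, 48]] [[397.0, -35.0], [508.0, -63.0], [495.0, -118.0], [384.0, -88.0]]
--
[323.0, 92.0] 254 [420.  -68.7  50. ]
[303.2, 167.6] 238 [470.6 -82.3  50. ]
--
[70.3, 296.7] 22 [ 569.3 -264.7   50. ]
[33.3, 319.2] 23 [ 588.8 -298.    50. ]
[67.0, 327.5] 427 [ 595.9 -271.8   50. ]
[101.0, 335.1] 20 [ 602.4 -245.2   50. ]
[64.7, 356.4] 21 [ 622.  -278.2   50. ]
[99.7, 360.6] 170 [ 625.6 -249.7   50. ]
ring [ 436.7 -275.2   38.6]
rnd [ 598.7 -267.4   47.1]
```

{"op": "step_arm", "data": {
  "commands": [
    {"gripper": -1,"x": -16.8,"y": -39.1,"z": 0,"spin": 0},
    {"gripper": -1,"x": -16.8,"y": -39.1,"z": 0,"spin": 0},
    {"gripper": -1,"x": -16.8,"y": -39.1,"z": 0,"spin": 0},
    {"gripper": -1,"x": -16.8,"y": -39.1,"z": 0,"spin": 0},
    {"gripper": -1,"x": -16.8,"y": -39.1,"z": 0,"spin": 0},
    {"gripper": -1,"x": 0,"y": 0,"z": 15,"spin": 8.5},
    {"gripper": -1,"x": 0,"y": 0,"z": 15,"spin": 8.5},
    {"gripper": -1,"x": 0,"y": 0,"z": 15,"spin": 8.5},
    {"gripper": -1,"x": 0,"y": 0,"z": 15,"spin": 8.5},
    {"gripper": -1,"x": 0,"y": 0,"z": 15,"spin": 8.5}
  ]
}}

```text
time: 14.65
eef_pos: [0.5958, -0.2715, 0.1299]
tcp_rot: [0.365, 0.931, 0.0, -0.0]
contact_force: [-0.1, 0.0, -0.2]
opening: 0.999
finger_force: 0.0
```

{"op": "step_arm", "data": {
  "commands": [
    {"gripper": -1,"x": 0,"y": 0,"z": 10,"spin": 8.5},
    {"gripper": -1,"x": 0,"y": 0,"z": 10,"spin": 8.5},
    {"gripper": -1,"x": 0,"y": 0,"z": 0,"spin": 0.2},
    {"gripper": -1,"x": 0,"y": 0,"z": 0,"spin": 0},
    {"gripper": -1,"x": 0,"y": 0,"z": 0,"spin": 0},
    {"gripper": -1,"x": 0,"y": 0,"z": 0,"spin": 0},
    {"gripper": -1,"x": 0,"y": 0,"z": 0,"spin": 0},
    {"gripper": -1,"x": 0,"y": 0,"z": 0,"spin": 0},
    {"gripper": -1,"x": 0,"y": 0,"z": 0,"spin": 0},
    {"gripper": -1,"x": 0,"y": 0,"z": 0,"spin": 0}
  ]
}}

```text
time: 15.65
eef_pos: [0.5959, -0.2714, 0.1108]
tcp_rot: [0.498, 0.867, -0.0, 0.0]
contact_force: [0.0, -0.1, 0.4]
opening: 0.997
finger_force: 0.0
```

```bash
python3 look.py w8
```

```text
15.65 [ 595.9 -271.4  110.8] xang 120.31 q [-0.58  0.38  1.72 -0.    1.04 -1.11]
```

{"op": "step_arm", "data": {
  "commands": [
    {"gripper": -1,"x": 0,"y": 0,"z": 30,"spin": 0},
    {"gripper": -1,"x": 0,"y": 0,"z": 25,"spin": 0},
    {"gripper": -1,"x": 0,"y": 0,"z": 15,"spin": 0},
    {"gripper": -1,"x": 0,"y": 0,"z": 8,"spin": 0},
    {"gripper": -1,"x": 0,"y": 0,"z": 4,"spin": 0},
    {"gripper": 1,"x": 0,"y": 0,"z": 0,"spin": 0},
    {"gripper": 1,"x": 0,"y": 0,"z": 0,"spin": 0},
    {"gripper": 1,"x": 0,"y": 0,"z": 0,"spin": 0},
    {"gripper": 1,"x": 0,"y": 0,"z": 0,"spin": 0},
    {"gripper": 1,"x": 0,"y": 0,"z": 0,"spin": 0}
  ]
}}

```text
time: 16.7
eef_pos: [0.5967, -0.2721, 0.0302]
tcp_rot: [0.498, 0.867, -0.0, 0.001]
contact_force: [-0.4, -0.8, 4.7]
opening: 0.584
finger_force: 44.6
```

```bash
python3 look.py w9
```

```text
16.7 [ 596.7 -272.1   30.2] xang 120.31 q [-0.58  0.49  1.74 -0.    0.91 -1.11]
```

{"op": "step_arm", "data": {
  "commands": [
    {"gripper": 1,"x": 0,"y": 0,"z": -30,"spin": 0},
    {"gripper": 1,"x": 0,"y": 0,"z": -45,"spin": 0},
    {"gripper": 1,"x": 0,"y": 0,"z": -45,"spin": 0},
    {"gripper": 1,"x": 41.5,"y": 5.2,"z": 0,"spin": 0},
    {"gripper": 1,"x": 41.5,"y": 5.2,"z": 0,"spin": 0},
    {"gripper": 1,"x": 41.5,"y": 5.2,"z": 0,"spin": 0},
    {"gripper": 1,"x": 41.5,"y": 5.2,"z": 0,"spin": 0},
    {"gripper": 1,"x": 41.5,"y": 5.2,"z": 0,"spin": 0},
    {"gripper": 1,"x": 41.5,"y": 5.2,"z": 0,"spin": 0},
    {"gripper": 1,"x": 41.5,"y": 5.2,"z": 0,"spin": 0}
  ]
}}

```text
time: 17.75
eef_pos: [0.4786, -0.0003, 0.147]
tcp_rot: [0.498, 0.867, -0.0, -0.002]
contact_force: [0.5, 1.2, -3.9]
opening: 0.576
finger_force: 43.8
```

{"op": "step_arm", "data": {
  "commands": [
    {"gripper": 1,"x": 41.5,"y": 5.3,"z": 0,"spin": 0},
    {"gripper": 1,"x": 41.5,"y": 5.3,"z": 0,"spin": 0},
    {"gripper": 1,"x": 0,"y": 0,"z": 0,"spin": 7.8},
    {"gripper": 1,"x": 0,"y": 0,"z": 45,"spin": 0},
    {"gripper": 1,"x": 0,"y": 0,"z": 40,"spin": 0},
    {"gripper": 1,"x": 0,"y": 0,"z": 0,"spin": 0},
    {"gripper": 1,"x": 0,"y": 0,"z": 0,"spin": 0},
    {"gripper": 1,"x": 0,"y": 0,"z": 0,"spin": 0},
    {"gripper": 1,"x": 0,"y": 0,"z": 0,"spin": 0},
    {"gripper": 1,"x": 0,"y": 0,"z": 0,"spin": 0}
  ]
}}

```text
time: 18.75
eef_pos: [0.4495, 0.0747, 0.0655]
tcp_rot: [0.556, 0.831, 0.001, 0.002]
contact_force: [-0.0, -0.2, -3.5]
opening: 0.58
finger_force: 44.4
```

```bash
python3 look.py w10
```

```text
18.75 [449.5  74.7  65.5] xang 112.49 q [-0.06  0.04  2.23  0.    0.87 -0.45]
```

{"op": "step_arm", "data": {
  "commands": [
    {"gripper": 1,"x": 0.4,"y": -0.9,"z": 18,"spin": 0},
    {"gripper": 1,"x": 0,"y": 0,"z": 10,"spin": 0},
    {"gripper": 1,"x": 0,"y": 0,"z": 5,"spin": 0},
    {"gripper": 1,"x": 0,"y": 0,"z": 2.5,"spin": 0},
    {"gripper": 1,"x": 0,"y": 0,"z": 0,"spin": 0},
    {"gripper": -1,"x": 0,"y": 0,"z": 0,"spin": 0},
    {"gripper": -1,"x": 0,"y": 0,"z": 0,"spin": 0},
    {"gripper": -1,"x": 0,"y": 0,"z": 0,"spin": 0},
    {"gripper": -1,"x": 0,"y": 0,"z": 0,"spin": 0},
    {"gripper": -1,"x": 0,"y": 0,"z": -10,"spin": 0}
  ]
}}

```text
time: 19.8
eef_pos: [0.4459, 0.0749, 0.0373]
tcp_rot: [0.556, 0.831, -0.001, -0.001]
contact_force: [-0.4, 0.2, 0.8]
opening: 1.001
finger_force: 0.0
```

{"op": "step_arm", "data": {
  "commands": [
    {"gripper": -1,"x": 0,"y": 0,"z": -45,"spin": 0},
    {"gripper": -1,"x": 0,"y": 0,"z": -45,"spin": -8.4},
    {"gripper": -1,"x": 0,"y": 0,"z": -45,"spin": -8.4},
    {"gripper": -1,"x": 0,"y": 0,"z": -38,"spin": -8.4},
    {"gripper": -1,"x": 0,"y": 0,"z": 0,"spin": -8.4},
    {"gripper": -1,"x": 0,"y": 0,"z": 0,"spin": -8.4},
    {"gripper": -1,"x": 0,"y": 0,"z": 0,"spin": -8.5},
    {"gripper": -1,"x": 0,"y": 0,"z": 0,"spin": -8.5},
    {"gripper": -1,"x": 0,"y": 0,"z": 0,"spin": -8.5},
    {"gripper": -1,"x": -40,"y": 0,"z": 0,"spin": 0}
  ]
}}

```text
time: 20.8
eef_pos: [0.4837, 0.0754, 0.2105]
tcp_rot: [-0.002, 1.0, 0.0, -0.002]
contact_force: [-0.5, -1.0, -0.2]
opening: 0.997
finger_force: 0.0
```

{"op": "step_arm", "data": {
  "commands": [
    {"gripper": -1,"x": -33,"y": 0,"z": 0,"spin": 0},
    {"gripper": -1,"x": 0,"y": 0,"z": 0,"spin": 0},
    {"gripper": -1,"x": 0,"y": 0,"z": 0,"spin": 0},
    {"gripper": -1,"x": 0,"y": 0,"z": 0,"spin": 0},
    {"gripper": -1,"x": 0,"y": 0,"z": 0,"spin": 0},
    {"gripper": -1,"x": 0,"y": 0,"z": 0,"spin": 0},
    {"gripper": -1,"x": 0,"y": 0,"z": 0,"spin": 0},
    {"gripper": -1,"x": 0,"y": 0,"z": 0,"spin": 0},
    {"gripper": -1,"x": 0,"y": 0,"z": 0,"spin": 0},
    {"gripper": -1,"x": 0,"y": 0,"z": 0,"spin": 0}
  ]
}}

```text
time: 21.8
eef_pos: [0.52, 0.0748, 0.2112]
tcp_rot: [-0.0, 1.0, 0.0, -0.0]
contact_force: [-0.9, 0.4, -0.4]
opening: 1.003
finger_force: 0.0
```

```bash
python3 look.py w11
```

```text
21.8 [520.   74.8 211.2] xang -180.0 q [-0.05 -0.01  1.97  0.    1.18 -1.62]
```

View pics/w11.png

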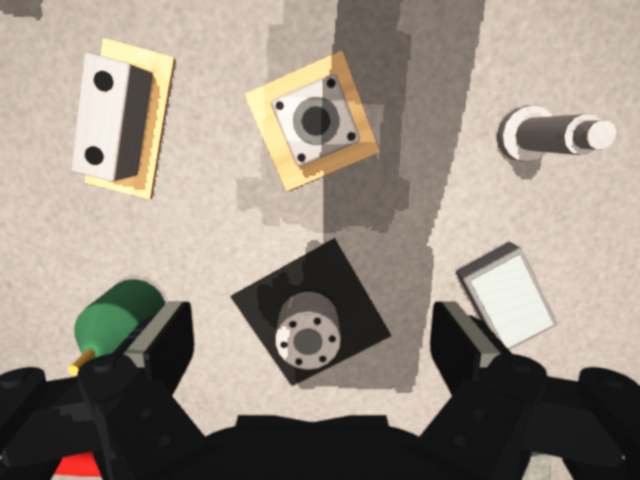

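The housing is on the square plate at (315,121), the cover on the mat at (308,342), and the shaft tip shows at (600,135). Now I'll measure them.

```bash
python3 -c "
from meas import *
run('w11.pkl',dict(sq=(240,45,385,195),obl=(65,30,180,205)),[((265,65,365,172),.05,10,900),((272,312,345,368),.048,12,200),((70,60,122,170),.05,100,400)])
st,c=pickle.load(open('w11.pkl','rb'));T=pose(c,st)
hsv=cv2.cvtColor(c['color'],cv2.COLOR_RGB2HSV)
g=cv2.cvtColor(c['color'],cv2.COLOR_RGB2GRAY)
print(hsv[135,560:630:4,2],hsv[135,560:630:4,1])
b=cv2.convexHull(big(roi((g>205),(583,110,635,160)))).reshape(-1,2);print(b.min(0),b.max(0),(circ(ray(c,T,b,.096))*1000).round(1))
"
```

```text
sq [448.1  75.2  85.6  85.4  22.6] [[379, 152], [285, 190], [245, 94], [342, 50]] [[471.0, 130.0], [502.0, 52.0], [426.0, 21.0], [393.0, 98.0]]
obl [446.6 -75.  117.   58.  -15.2] [[173, 57], [151, 198], [86, 183], [103, 38]] [[398.0, -34.0], [509.0, -62.0], [496.0, -117.0], [384.0, -87.0]]
--
[330.5, 82.9] 58 [422.3  87.2  50. ]
[279.1, 105.2] 23 [436.8  51.7  50. ]
[316.5, 120.6] 615 [447.1  77.7  50. ]
[350.9, 135.9] 43 [457.5 102.1  50. ]
[301.0, 157.3] 30 [472.4  66.7  50. ]
--
[316.7, 320.7] 30 [601.9  78.3  48. ]
[292.5, 323.9] 28 [604.7  58.7  48. ]
[331.8, 338.5] 28 [617.9  90.7  48. ]
[283.7, 344.4] 17 [623.3  51.2  48. ]
[322.3, 358.6] 27 [636.5  83.1  48. ]
[298.4, 361.3] 27 [639.1  63.2  48. ]
--
[103.1, 80.6] 259 [420.  -69.3  50. ]
[93.7, 155.2] 222 [470.4 -82.9  50. ]
[ 80 159 245 206  82  82  76 223 243 243 245 244 242 244 212 209 220 215] [35 35 16 33 37 34 34 30 16 17 16 16 17 17 32 35 36 37]
[583 114] [616 159] [457.2 244.3  13.6]
```

{"op": "step_arm", "data": {
  "commands": [
    {"gripper": -1,"x": -33.5,"y": -1.2,"z": 15,"spin": 0},
    {"gripper": -1,"x": -33.5,"y": -1.2,"z": 15,"spin": 0},
    {"gripper": -1,"x": -33.5,"y": -1.2,"z": 15,"spin": 0},
    {"gripper": -1,"x": 0,"y": 0,"z": 45,"spin": 0},
    {"gripper": -1,"x": 0,"y": 0,"z": 35,"spin": 0},
    {"gripper": -1,"x": 0,"y": 0,"z": 25,"spin": 0},
    {"gripper": -1,"x": 0,"y": 0,"z": 18,"spin": 0},
    {"gripper": -1,"x": 0,"y": 0,"z": 10,"spin": 0},
    {"gripper": -1,"x": 0,"y": 0,"z": 6,"spin": 0},
    {"gripper": -1,"x": 0,"y": 0,"z": 0,"spin": 0}
  ]
}}

```text
time: 22.85
eef_pos: [0.6205, 0.0712, 0.0269]
tcp_rot: [-0.0, 1.0, 0.0, -0.0]
contact_force: [-0.5, -0.3, 0.6]
opening: 1.002
finger_force: 0.0
```

{"op": "step_arm", "data": {
  "commands": [
    {"gripper": 1,"x": 0,"y": 0,"z": 0,"spin": 0},
    {"gripper": 1,"x": 0,"y": 0,"z": 0,"spin": 0},
    {"gripper": 1,"x": 0,"y": 0,"z": 0,"spin": 0},
    {"gripper": 1,"x": 0,"y": 0,"z": 0,"spin": 0},
    {"gripper": 1,"x": 0,"y": 0,"z": 0,"spin": 0},
    {"gripper": 1,"x": 0,"y": 0,"z": 0,"spin": 0},
    {"gripper": 1,"x": 0,"y": 0,"z": -10,"spin": 0},
    {"gripper": 1,"x": 0,"y": 0,"z": -40,"spin": 0},
    {"gripper": 1,"x": 0,"y": 0,"z": -45,"spin": 0},
    {"gripper": 1,"x": 0,"y": 0,"z": -45,"spin": 0}
  ]
}}

```text
time: 23.85
eef_pos: [0.6187, 0.0711, 0.1664]
tcp_rot: [-0.0, 1.0, -0.0, -0.003]
contact_force: [1.3, -0.5, -4.3]
opening: 0.619
finger_force: 43.9
```

{"op": "step_arm", "data": {
  "commands": [
    {"gripper": 1,"x": 2.8,"y": -42.3,"z": 0,"spin": 0},
    {"gripper": 1,"x": 2.8,"y": -42.3,"z": 0,"spin": 0},
    {"gripper": 1,"x": 2.8,"y": -42.3,"z": 0,"spin": 0},
    {"gripper": 1,"x": 2.8,"y": -42.3,"z": 0,"spin": 0},
    {"gripper": 1,"x": 2.8,"y": -42.3,"z": 0,"spin": 0},
    {"gripper": 1,"x": 2.8,"y": -42.3,"z": 0,"spin": 0},
    {"gripper": 1,"x": 2.7,"y": -42.3,"z": 0,"spin": 0},
    {"gripper": 1,"x": 2.7,"y": -42.4,"z": 0,"spin": 0},
    {"gripper": 1,"x": 0,"y": 0,"z": 40,"spin": 0},
    {"gripper": 1,"x": 0,"y": 0,"z": 40,"spin": 0}
  ]
}}

```text
time: 24.85
eef_pos: [0.5981, -0.2695, 0.0869]
tcp_rot: [0.001, 1.0, -0.001, 0.001]
contact_force: [0.2, 1.0, -5.4]
opening: 0.621
finger_force: 44.3
```

{"op": "step_arm", "data": {
  "commands": [
    {"gripper": 1,"x": 0,"y": 0,"z": 20,"spin": 0},
    {"gripper": 1,"x": 0,"y": 0,"z": 0,"spin": 0},
    {"gripper": 1,"x": 0,"y": 0,"z": 0,"spin": 0},
    {"gripper": 1,"x": 0,"y": 0,"z": 0,"spin": 0},
    {"gripper": 1,"x": 0,"y": 0,"z": 0,"spin": 0},
    {"gripper": 1,"x": 0,"y": 0,"z": 0,"spin": 0},
    {"gripper": 1,"x": 0,"y": 0,"z": 0,"spin": 0},
    {"gripper": 1,"x": 0,"y": 0,"z": 0,"spin": 0},
    {"gripper": 1,"x": 0,"y": 0,"z": 0,"spin": 0},
    {"gripper": 1,"x": 0,"y": 0,"z": 0,"spin": 0}
  ]
}}

```text
time: 25.85
eef_pos: [0.5983, -0.2672, 0.0672]
tcp_rot: [-0.0, 1.0, 0.0, -0.0]
contact_force: [0.6, 0.5, -4.3]
opening: 0.618
finger_force: 44.1
```

```bash
python3 look.py w12
```

```text
25.85 [ 598.3 -267.2   67.2] xang -180.0 q [-0.57  0.43  1.74 -0.    0.97 -2.15]
```

{"op": "step_arm", "data": {
  "commands": [
    {"gripper": 1,"x": 0,"y": 0,"z": 20,"spin": 0},
    {"gripper": 1,"x": 0,"y": 0,"z": 10,"spin": 0},
    {"gripper": 1,"x": 0,"y": 0,"z": 5,"spin": 0},
    {"gripper": 1,"x": 0,"y": 0,"z": 3,"spin": 0},
    {"gripper": 1,"x": 0,"y": 0,"z": 0,"spin": 0},
    {"gripper": -1,"x": 0,"y": 0,"z": 0,"spin": 0},
    {"gripper": -1,"x": 0,"y": 0,"z": 0,"spin": 0},
    {"gripper": -1,"x": 0,"y": 0,"z": 0,"spin": 0},
    {"gripper": -1,"x": 0,"y": 0,"z": 0,"spin": 0},
    {"gripper": -1,"x": 0,"y": 0,"z": -10,"spin": 0}
  ]
}}

```text
time: 26.9
eef_pos: [0.5974, -0.2667, 0.0379]
tcp_rot: [0.0, 1.0, 0.001, -0.001]
contact_force: [-0.2, 0.4, -1.3]
opening: 0.998
finger_force: 0.0
```

{"op": "step_arm", "data": {
  "commands": [
    {"gripper": -1,"x": 0,"y": 0,"z": -45,"spin": 0},
    {"gripper": -1,"x": 0,"y": 0,"z": -45,"spin": 0},
    {"gripper": -1,"x": 0,"y": 0,"z": -45,"spin": 0},
    {"gripper": -1,"x": -35,"y": 15,"z": -25,"spin": 0},
    {"gripper": -1,"x": -15,"y": 15,"z": 0,"spin": 0},
    {"gripper": -1,"x": 0,"y": 0,"z": 0,"spin": 0},
    {"gripper": -1,"x": 0,"y": 0,"z": 0,"spin": 0},
    {"gripper": -1,"x": 0,"y": 0,"z": 0,"spin": 0},
    {"gripper": -1,"x": 0,"y": 0,"z": 0,"spin": 0},
    {"gripper": -1,"x": 0,"y": 0,"z": 0,"spin": 0}
  ]
}}

```text
time: 27.9
eef_pos: [0.6477, -0.2378, 0.1986]
tcp_rot: [0.0, 1.0, 0.0, -0.001]
contact_force: [0.3, -0.1, 0.3]
opening: 0.999
finger_force: 0.0
```

```bash
python3 look.py w13
```

```text
27.9 [ 647.7 -237.8  198.6] xang 179.95 q [-0.5   0.36  1.58 -0.    1.21 -2.07]
```

View pics/w13.png

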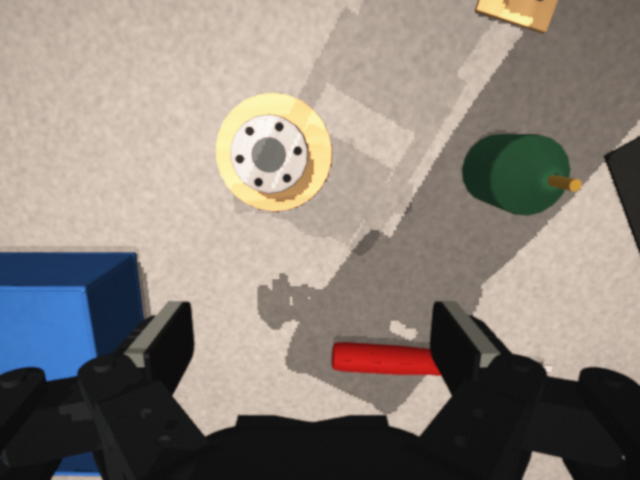

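The cover is on the round plate at (270,152) and looks centred. The can at (515,175) hasn't been disturbed.

```bash
python3 -c "
from meas import *
run('w13.pkl',{},[((232,115,308,195),.05,10,60)],{},{'rnd':(205,85,340,220)})"
```

```text
--
[278.6, 126.3] 34 [ 578.6 -260.4   50. ]
[249.4, 130.6] 30 [ 581.3 -280.1   50. ]
[297.3, 150.6] 34 [ 594.6 -248.    50. ]
[239.4, 158.6] 30 [ 599.9 -287.8   50. ]
[286.5, 177.8] 36 [ 613.1 -255.7   50. ]
[258.1, 181.9] 35 [ 615.8 -275.5   50. ]
rnd [ 599.  -268.4   46.3]
```

{"op": "step_arm", "data": {
  "commands": [
    {"gripper": -1,"x": 12.8,"y": 39.8,"z": -6,"spin": 0},
    {"gripper": -1,"x": 12.8,"y": 39.8,"z": -6,"spin": 0},
    {"gripper": -1,"x": 12.8,"y": 39.8,"z": -6,"spin": 0},
    {"gripper": -1,"x": 12.8,"y": 39.8,"z": -6,"spin": 0},
    {"gripper": -1,"x": 12.8,"y": 39.8,"z": -6,"spin": 0},
    {"gripper": -1,"x": 12.8,"y": 39.8,"z": -6,"spin": 0},
    {"gripper": -1,"x": 12.8,"y": 39.8,"z": -6,"spin": 0},
    {"gripper": -1,"x": 12.8,"y": 39.8,"z": -6,"spin": 0},
    {"gripper": -1,"x": 12.8,"y": 39.8,"z": -6,"spin": 0},
    {"gripper": -1,"x": 12.8,"y": 39.8,"z": -6,"spin": 0}
  ]
}}

```text
time: 28.95
eef_pos: [0.5196, 0.1619, 0.2596]
tcp_rot: [0.0, 1.0, 0.0, 0.0]
contact_force: [-0.1, -0.1, 0.1]
opening: 1.002
finger_force: 0.0
```

{"op": "step_arm", "data": {
  "commands": [
    {"gripper": -1,"x": 0,"y": 0,"z": 0,"spin": 0},
    {"gripper": -1,"x": 0,"y": 0,"z": 0,"spin": 0},
    {"gripper": -1,"x": 0,"y": 0,"z": 0,"spin": 0},
    {"gripper": -1,"x": 0,"y": 0,"z": 0,"spin": 0},
    {"gripper": -1,"x": 0,"y": 0,"z": 0,"spin": 0},
    {"gripper": -1,"x": 0,"y": 0,"z": 0,"spin": 0},
    {"gripper": -1,"x": 0,"y": 0,"z": 0,"spin": 0},
    {"gripper": -1,"x": 0,"y": 0,"z": 0,"spin": 0},
    {"gripper": -1,"x": 0,"y": 0,"z": 0,"spin": 0},
    {"gripper": -1,"x": 0,"y": 0,"z": 0,"spin": 0}
  ]
}}

```text
time: 29.95
eef_pos: [0.5204, 0.1608, 0.2592]
tcp_rot: [-0.0, 1.0, 0.0, 0.0]
contact_force: [0.5, 0.3, -0.7]
opening: 0.995
finger_force: 0.0
```

```bash
python3 look.py w14
```

```text
29.95 [520.4 160.8 259.2] xang -179.99 q [ 0.11 -0.01  1.88  0.    1.27 -1.46]
```

View pics/w14.png

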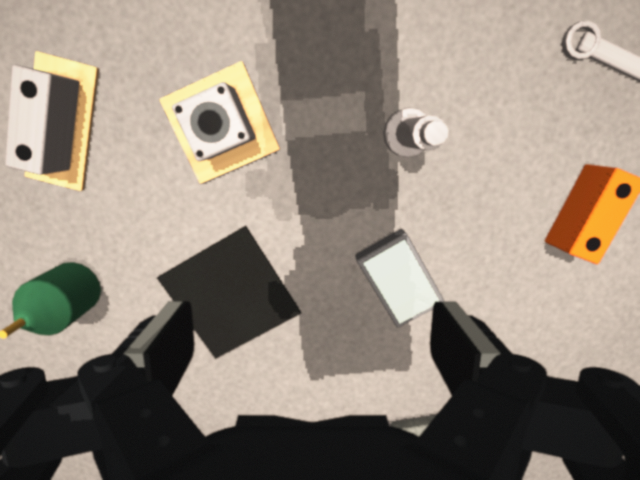

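The housing on the square plate is at (210,121), now in full light. The shaft tip is at (432,131) with its foot at (408,133). The mat is empty.

```bash
python3 -c "
from meas import *
run('w14.pkl',dict(sq=(155,55,285,190)),[((170,82,250,162),.05,8,900)])
st,c=pickle.load(open('w14.pkl','rb'));T=pose(c,st)
g=cv2.cvtColor(c['color'],cv2.COLOR_RGB2GRAY)
print(g[131,415:460:2],g[112:155:2,434])
for t in (185,200,215):
  b=cv2.convexHull(big(roi((g>t),(416,112,452,150)))).reshape(-1,2);print(b.min(0),b.max(0),(circ(ray(c,T,b,.096))*1000).round(1))
b=(385,108,428,158);p=big(roi(g>150,b));print(p.min(0),p.max(0))
cv2.imwrite('pics/sh.png',cv2.resize(c['color'][90:180,370:470],None,fx=6,fy=6,interpolation=cv2.INTER_CUBIC)[:,:,::-1])
"
```

```text
sq [448.1  75.3  85.7  85.5 -67.4] [[279, 150], [199, 183], [159, 99], [242, 61]] [[472.0, 129.0], [502.0, 52.0], [426.0, 21.0], [394.0, 98.0]]
--
[220.4, 89.8] 16 [422.2  86.9  50. ]
[178.0, 109.0] 21 [436.8  51.5  50. ]
[209.4, 122.0] 427 [447.1  76.5  50. ]
[240.5, 135.2] 13 [457.7 101.5  50. ]
[199.4, 153.4] 13 [472.3  66.5  50. ]
[239 235 167  83 115 228 242 243 243 243 242 240 239 238 239 239 232 200
 199 203 203 202 204] [194 198 223 235 230 240 242 242 242 243 242 241 239 238 237 238 225 169
 163 187 202 203]
[416 112] [451 149] [451.8 246.6  16.2]
[416 112] [451 147] [454.  245.   13.2]
[416 115] [448 147] [455.1 244.8  11.8]
[387 108] [427 157]
```

View pics/sh.png

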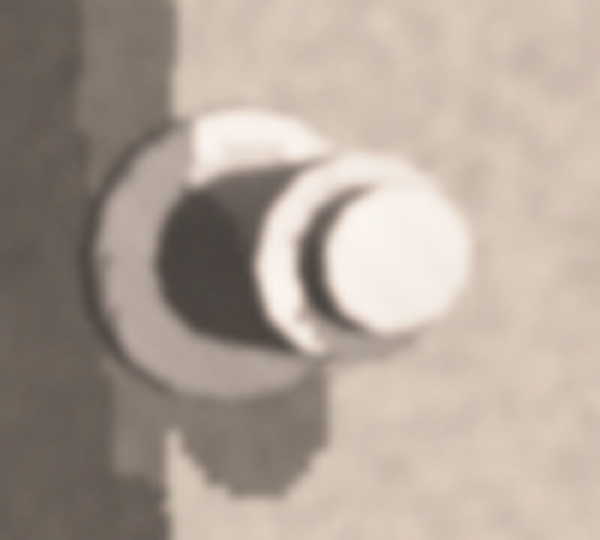

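The crop shows the tip disk at crop (397,258), which is image (436,133). The foot collar's outline spans crop x from 92.

```bash
python3 -c "
from meas import *
st,c=pickle.load(open('w14.pkl','rb'));T=pose(c,st)
f=lambda u,v:(370+u/6-.4,90+v/6-.4)
print((ray(c,T,[f(397,258),f(325,258),f(470,258)],.096)*1000).round(1))
E=[f(94,262),f(240,108),f(185,125),f(115,355),f(225,400),f(125,180)]
print((circ(ray(c,T,E,.014))*1000).round(1))
"
```

```text
[[455.5 248.6  96. ]
 [455.5 240.   96. ]
 [455.4 257.3  96. ]]
[455.9 248.5  21.5]
```

{"op": "step_arm", "data": {
  "commands": [
    {"gripper": -1,"x": 21.6,"y": 29.3,"z": 0,"spin": 0},
    {"gripper": -1,"x": 21.6,"y": 29.3,"z": 0,"spin": 0},
    {"gripper": -1,"x": 21.6,"y": 29.2,"z": 0,"spin": 0},
    {"gripper": -1,"x": 0,"y": 0,"z": 45,"spin": 0},
    {"gripper": -1,"x": 0,"y": 0,"z": 45,"spin": 0},
    {"gripper": -1,"x": 0,"y": 0,"z": 40,"spin": 0},
    {"gripper": -1,"x": 0,"y": 0,"z": 30,"spin": 0},
    {"gripper": -1,"x": 0,"y": 0,"z": 20,"spin": 0},
    {"gripper": -1,"x": 0,"y": 0,"z": 13,"spin": 0},
    {"gripper": -1,"x": 0,"y": 0,"z": 0,"spin": 0}
  ]
}}

```text
time: 31.0
eef_pos: [0.4543, 0.2481, 0.0644]
tcp_rot: [-0.0, 1.0, -0.001, -0.002]
contact_force: [-0.1, 0.3, 0.0]
opening: 0.998
finger_force: 0.0
```

{"op": "step_arm", "data": {
  "commands": [
    {"gripper": 1,"x": 0,"y": 0,"z": 0,"spin": 0},
    {"gripper": 1,"x": 0,"y": 0,"z": 0,"spin": 0},
    {"gripper": 1,"x": 0,"y": 0,"z": 0,"spin": 0},
    {"gripper": 1,"x": 0,"y": 0,"z": 0,"spin": 0},
    {"gripper": 1,"x": 0,"y": 0,"z": 0,"spin": 0},
    {"gripper": 1,"x": 0,"y": 0,"z": 0,"spin": 0},
    {"gripper": 1,"x": 0,"y": 0,"z": 0,"spin": 0},
    {"gripper": 1,"x": 0,"y": 0,"z": 0,"spin": 0},
    {"gripper": 1,"x": 0,"y": 0,"z": 0,"spin": 0},
    {"gripper": 1,"x": 0,"y": 0,"z": 0,"spin": 0}
  ],
  "force": 50
}}

```text
time: 32.0
eef_pos: [0.4563, 0.249, 0.0673]
tcp_rot: [0.0, 1.0, 0.0, 0.001]
contact_force: [-1.5, 0.7, 5.9]
opening: 0.292
finger_force: 49.2
```

{"op": "step_arm", "data": {
  "commands": [
    {"gripper": 1,"x": 0,"y": 0,"z": -10,"spin": 0},
    {"gripper": 1,"x": 0,"y": 0,"z": -25,"spin": 0},
    {"gripper": 1,"x": 0,"y": 0,"z": -35,"spin": 0},
    {"gripper": 1,"x": 0,"y": 0,"z": -25,"spin": 0},
    {"gripper": 1,"x": 0,"y": -15,"z": 0,"spin": 0},
    {"gripper": 1,"x": 1,"y": -30,"z": 0,"spin": 0},
    {"gripper": 1,"x": 1,"y": -35,"z": 0,"spin": 0},
    {"gripper": 1,"x": 1,"y": -35,"z": 0,"spin": 0},
    {"gripper": 1,"x": 1,"y": -35,"z": 0,"spin": 0},
    {"gripper": 1,"x": 1,"y": -35,"z": 0,"spin": 0}
  ]
}}

```text
time: 33.0
eef_pos: [0.4479, 0.0616, 0.1582]
tcp_rot: [-0.0, 1.0, -0.0, -0.003]
contact_force: [0.4, -0.2, -4.7]
opening: 0.286
finger_force: 50.2
```

{"op": "step_arm", "data": {
  "commands": [
    {"gripper": 1,"x": 1.5,"y": -35,"z": 0,"spin": 0},
    {"gripper": 1,"x": 1.5,"y": -35,"z": 0,"spin": 0},
    {"gripper": 1,"x": 1.5,"y": -35,"z": 0,"spin": 0},
    {"gripper": 1,"x": 1.5,"y": -35,"z": 0,"spin": 0},
    {"gripper": 1,"x": 1.5,"y": -35,"z": 0,"spin": 0},
    {"gripper": 1,"x": 1.5,"y": -35,"z": 0,"spin": 0},
    {"gripper": 1,"x": 1.5,"y": -35,"z": 0,"spin": 0},
    {"gripper": 1,"x": 1.5,"y": -35,"z": 0,"spin": 0},
    {"gripper": 1,"x": 1,"y": -35,"z": 0,"spin": 0},
    {"gripper": 1,"x": 0,"y": -20,"z": 0,"spin": 0}
  ]
}}

```text
time: 34.0
eef_pos: [0.4352, -0.2732, 0.1585]
tcp_rot: [0.001, 1.0, 0.001, -0.002]
contact_force: [1.0, -0.7, -5.3]
opening: 0.292
finger_force: 50.3
```

{"op": "step_arm", "data": {
  "commands": [
    {"gripper": 1,"x": 0.5,"y": -3.5,"z": 10,"spin": 0},
    {"gripper": 1,"x": 0,"y": 0,"z": 25,"spin": 0},
    {"gripper": 1,"x": 0,"y": 0,"z": 20,"spin": 0},
    {"gripper": 1,"x": 0,"y": 0,"z": 10,"spin": 0},
    {"gripper": 1,"x": 0,"y": 0,"z": 0,"spin": 0},
    {"gripper": 1,"x": 0,"y": 0,"z": 0,"spin": 0},
    {"gripper": 1,"x": 0,"y": 0,"z": 0,"spin": 0},
    {"gripper": 1,"x": 0,"y": 0,"z": 0,"spin": 0},
    {"gripper": 1,"x": 0,"y": 0,"z": 0,"spin": 0},
    {"gripper": 1,"x": 0,"y": 0,"z": 0,"spin": 0}
  ]
}}

```text
time: 35.0
eef_pos: [0.4373, -0.2752, 0.0968]
tcp_rot: [-0.0, 1.0, -0.0, 0.0]
contact_force: [-0.1, 0.3, -4.3]
opening: 0.287
finger_force: 50.3
```

```bash
python3 look.py w15; python3 -c "
from h import *
a=[read_camera(n)['color'] for n in ('scene','side')]
o=np.hstack([cv2.resize(a[0][230:380,160:310],(400,400)),cv2.resize(a[1][220:380,385:545],(400,400))]);cv2.imwrite('pics/chk.png',o[:,:,::-1])"
```

```text
35.0 [ 437.3 -275.2   96.8] xang -180.0 q [-0.76  0.12  2.07 -0.    0.95 -2.33]
```

View pics/chk.png

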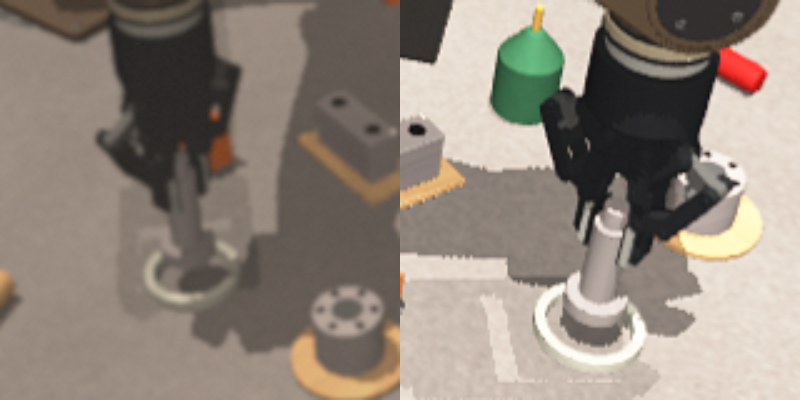

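Both views show the shaft hanging over the middle of the ring. I'll lower it 30 mm and release.

{"op": "step_arm", "data": {
  "commands": [
    {"gripper": 1,"x": 0,"y": 0,"z": 10,"spin": 0},
    {"gripper": 1,"x": 0,"y": 0,"z": 10,"spin": 0},
    {"gripper": 1,"x": 0,"y": 0,"z": 5,"spin": 0},
    {"gripper": 1,"x": 0,"y": 0,"z": 3,"spin": 0},
    {"gripper": 1,"x": 0,"y": 0,"z": 1.5,"spin": 0},
    {"gripper": 1,"x": 0,"y": 0,"z": 0.5,"spin": 0},
    {"gripper": 1,"x": 0,"y": 0,"z": 0,"spin": 0},
    {"gripper": 1,"x": 0,"y": 0,"z": 0,"spin": 0},
    {"gripper": 1,"x": 0,"y": 0,"z": 0,"spin": 0},
    {"gripper": 1,"x": 0,"y": 0,"z": 0,"spin": 0}
  ]
}}

```text
time: 36.15
eef_pos: [0.4367, -0.2744, 0.0675]
tcp_rot: [-0.0, 1.0, 0.001, -0.001]
contact_force: [-4.7, 4.7, 6.0]
opening: 0.29
finger_force: 51.6
```

{"op": "step_arm", "data": {
  "commands": [
    {"gripper": -1,"x": 0,"y": 0,"z": 0,"spin": 0},
    {"gripper": -1,"x": 0,"y": 0,"z": 0,"spin": 0},
    {"gripper": -1,"x": 0,"y": 0,"z": 0,"spin": 0},
    {"gripper": -1,"x": 0,"y": 0,"z": 0,"spin": 0},
    {"gripper": -1,"x": 0,"y": 0,"z": 0,"spin": 0},
    {"gripper": -1,"x": 0,"y": 0,"z": -10,"spin": 0},
    {"gripper": -1,"x": 0,"y": 0,"z": -40,"spin": 0},
    {"gripper": -1,"x": 0,"y": 0,"z": -45,"spin": 0},
    {"gripper": -1,"x": 0,"y": 0,"z": -45,"spin": 0},
    {"gripper": -1,"x": 0,"y": 0,"z": -45,"spin": 0}
  ]
}}

```text
time: 37.15
eef_pos: [0.4368, -0.2748, 0.2537]
tcp_rot: [-0.0, 1.0, -0.0, 0.0]
contact_force: [0.6, -0.2, -0.2]
opening: 1.003
finger_force: 0.0
```

{"op": "step_arm", "data": {
  "commands": [
    {"gripper": -1,"x": -30,"y": 30,"z": 0,"spin": 0},
    {"gripper": -1,"x": -30,"y": 30,"z": 0,"spin": 0},
    {"gripper": -1,"x": -30,"y": 30,"z": 0,"spin": 0},
    {"gripper": -1,"x": -10,"y": 30,"z": -20,"spin": 0},
    {"gripper": -1,"x": 0,"y": 30,"z": -20,"spin": 0},
    {"gripper": -1,"x": 0,"y": 0,"z": 0,"spin": 0},
    {"gripper": -1,"x": 0,"y": 0,"z": 0,"spin": 0},
    {"gripper": -1,"x": 0,"y": 0,"z": 0,"spin": 0},
    {"gripper": -1,"x": 0,"y": 0,"z": 0,"spin": 0},
    {"gripper": -1,"x": 0,"y": 0,"z": 0,"spin": 0}
  ]
}}

```text
time: 38.15
eef_pos: [0.5366, -0.1258, 0.2903]
tcp_rot: [0.001, 1.0, 0.0, -0.001]
contact_force: [0.1, 0.1, -0.3]
opening: 0.996
finger_force: 0.0
```

```bash
python3 look.py w16
```

```text
38.15 [ 536.6 -125.8  290.3] xang 179.92 q [-0.41 -0.02  1.83 -0.    1.33 -1.98]
```

View pics/w16.png

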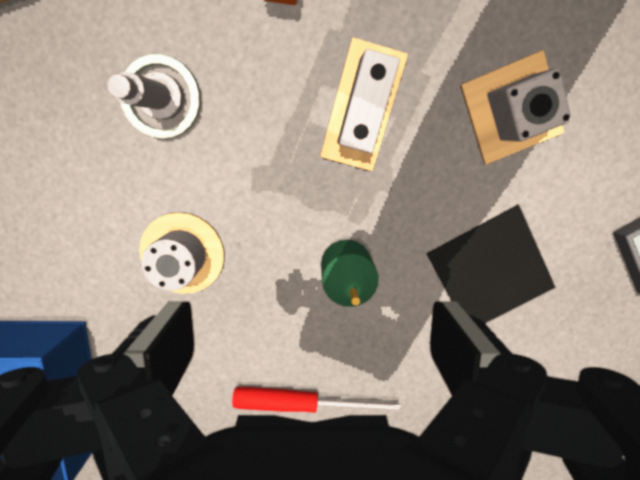

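The shaft stands upright in the ring at (160,95). The block (370,105), cover (175,257) and housing (530,105) are each on their own plates, and the can is untouched at (350,272). I'll hand the job in.

```bash
python3 -c "
from plant import *
print(sign_off())"
```

```text
the job is handed in; nothing more can be done
None
```

The job is handed in at about 38 s: the housing, cover and block are on their own plates, each within about 2 mm of centre by camera, the shaft stands upright in its ring, and the oil can was not moved.

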